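# Bar the tall moss jar into its holder

### The job

Two jar holders stand side by side, each with a bar that slides over the jar's lid. Draw out the knob of the holder with the higher bar until it clicks at its outer stop, lift the tall cork-lidded jar over and set it down gently, upright, on the floor of that holder's tray and let go, then push the knob fully home so that the bar lies over the lid. Leave the lower holder's knob pushed in and do not disturb the other things on the table.

Things in the scene. Friction and masses are not known exactly. Their poses are not given: they have to be found in the camera images.
- holder_tall: The jar holder with the HIGHER bar, fixed on the table, left or right. Origin on the table under the middle of its tray; its x points from knob to tray (the knob is pulled along -x), z up; yaw up to 0.25 rad either way. A wooden post, x -84 to -54 mm, 40 mm wide, top 132 mm above the table, carries the sliding bar. An aluminium base plate 5 mm thick lies under post and tray.
- tall_tray (a point): Centre of the tray floor's upper face in the tall holder, 5 mm above the table; axes as holder_tall. The tray is square, 74 x 74 mm inside, walls 5 mm thick, rim 30 mm above the table.
- tall_bar_tip (a point): Tip, on its axis, of the tall holder's steel bar: 12 mm in diameter, level along the holder's x, axis 118 mm and underside 112 mm above the table. Knob home: tip at x +14 mm (over the tray); knob out: x -46 mm (clear of the tray).
- tall_knob_grip (a point): Centre of the tall holder's knob head: a dark wooden disc 34 mm in diameter, 24 mm long along the bar. Home: at x -112 mm, y 0, 118 mm above the table in the holder's frame; it moves with the knob. An 18 mm thick, 16 mm long neck between head and post meets the post when home.
- tall_knob (a joint): How far the tall holder's knob is drawn out along the holder's -x, in m: 0 = fully home, 0.060 = outer stop. Starts at 0. A sprung click holds it at each end: about 7 N is needed to leave an end (over a crest 12 mm from it), 2 N in between; within about 8 mm of an end it snaps to within 1 mm of that end.
- holder_low: The other holder, the same but with its bar axis only 74 mm above the table (underside 68 mm) and post top 88 mm, so the tall jar cannot be barred in it. Fixed; to be left alone. Origin and axes as holder_tall.
- low_knob (a joint): How far the low holder's knob is drawn out, m; starts at 0 and stays there.
- jar_center (a point): Centre, half-way up, of the tall jar to be stored: an upright glass cylinder with moss and a flush cork lid, one rigid piece, 60 mm in diameter, 100 mm tall overall (lid the top 22 mm), about 0.2 to 0.4 kg. Starts standing on the table, on the left or on the right. Its z axis points up.
- squat_jar: Bystander: a squat cork-lidded glass jar, 64 mm in diameter, 52 mm tall, in front of the holders. Origin under its centre.
- bonsai_pot: Bystander: brown glazed round bonsai pot, 110 mm across the rim, 50 mm tall, on the side opposite the tall jar. Origin under its centre.
- mesh_square: Bystander: black plastic mesh square, 93 x 93 x 4 mm, lying flat. Origin under its centre.
- chopstick: Bystander: wooden chopstick, 230 mm long, 8 mm square, lying along its x axis. Origin under its centre.

How it is judged:
By the outcome, as a careful person would: the job done as asked, in the order asked, and still so for the second after the job is handed in, with the robot touching nothing.
It also fails if it takes over 72 s, if anything falls off the work surface, if the arm or the gripper's body presses on something with over 40 N, if the wrist force passes 120 N, or if a joint passes its speed limit or range.

### The arm

A 6-joint arm with a two-finger parallel gripper is mounted at the origin on the work surface. World frame = base frame: x ahead of the robot, y to its left, z up, the work surface at z = 0. Lengths are in m, angles in rad, forces in N, time in s.
With the tool pointing down it reaches from about 0.35 to 0.975 m from the base axis. Payload 4.9 kg.
Tool frame: the origin (TCP) lies at the very end of the fingers, on their centre line; the grasp point (between the pads) lies 19 mm behind it; z points along the fingers, y is the line along which they close (so a half turn about z gives the same grasp; the last joint's range is limited). The gripper opens to 85 mm and grips with 20 to 120 N. Pads are 22 mm wide; open, the fingers measure 114 mm over their backs; the gripper's body (76 mm by 85 mm) begins 54 mm behind the grasp point. The pads swing forward as they close: fully open they stand 13 mm farther back than shut.
Start: joints at [-1.407, 0.053, 1.613, -0, 1.476, -0.119], TCP at [0.174, -0.6, 0.231] pointing down, gripper open.
Joint ranges: [-3.01, 3.01], [-1.01, 2.22], [0.06, 2.58], [-1.02, 4.17], [0.09, 2.62], [-3.14, 3.14]. Speed limits (rad/s): [2.57, 2.57, 3.14, 3.14, 3.14, 3.14].

### API

Orientations are given as a rotation vector (axis times angle).
In Python, from station import * gives the robot as it stands.
- The arm moves only by the shell command python3 -m crank 'ROWS' [OPENING] [FORCE]. ROWS is JSON, a list of rows, each an object with "offset": the shift along the tool's x, y, z in m, a list of three; "twist": the turn, a rotation vector about the tool's x, y, z in degrees, a list of three. In form: [{"offset": [x, y, z], "twist": [rx, ry, rz]}, ...]. A call has 1 to 20 rows; each row is the pose to reach, as a shift and turn from the pose commanded when the call began, along the tool's axes at that moment; what a row does not reach only later rows make up. A row lasts 1/8 s, in which the tool goes at most 62.5 mm and 10.7 degrees, less where a joint would pass 70% of its speed; a pose out of reach is approached as far as the arm can. A call with a gripper value outside its range is refused whole. OPENING is the opening, from 0 (shut) to 1 (fully open), set as the call begins (- or left out, the last holds). The fingers move at their own pace and stop on an object; FORCE is the grip in N (left out, the last holds). Time passes only in rows, so rows that repeat a pose let the fingers close. It gives the time, the measured TCP pose, the force, the opening and the grip force at its end, in the units of the state.
- get_obs(): the state, without advancing time (a new reading comes with each control period).
- get_image(name): name is "scene" or "top" or "wrist"; returns the picture (400x640x3 uint8, red, green, blue); there is no depth.
- get_calibration(name): a dict with "intrinsics" (3x3 intrinsics, pixels), "world_from_camera" (4x4, takes a point from camera to world coordinates); the wrist camera has in their place "tool_from_camera" (4x4, takes a point from camera to tool coordinates, whose origin is the TCP and whose axes are the flange's). Camera axes: x right, y up, looking along -z (the intrinsics and any distortion apply to the point x, -y, -z); pixel columns grow to the right and rows downward; lengths in m; the calibration is good to about 2 mm. The wrist camera is an equidistant fisheye: a pixel r from the principal point sees the ray r / f radians off the axis. A picture is of the moment at which its call begins: read the wrist's pose just before it. get_calibration takes no time and is no camera call.
- finish_job(): hands the job in; it is judged then, once.
Trained networks look in the newest picture that a camera, given by its name, has taken for a name from the list of things; names that differ only in an ending like _2 or _b are one class to them, and where a whole thing is asked for, a point or a joint stands for the part that bears it (a point fixed in the world has none). Each returns a list of dicts, best first, with "confidence" (0 to 1); they miss things now and then, are a little off and sometimes report something else, mostly with a low value. They report only what shows in the picture. A call takes as long as a camera call.
- cut_out(query, camera): "region" (400x640 bool, what is visible of it) and "rect" ([centre column, centre row, width, height] in pixels, round what is visible of it).
The state is a dict: "t": time; "q": joint angles; "dq": joint speeds; "effort": joint torques, N m; "tool_pos": TCP position; "tool_rot": TCP orientation; "contact_force": force on the tool from outside, world axes, zero at the start; "wrist_torque": the same for the moment, N m; "opening": finger opening in m; "grip_force": force on a finger pad.
Only numpy, scipy, OpenCV 4.12 (cv2) and the standard library are available. Lean on these libraries where they do the work, as an engineer would, in place of code of your own. Each camera call takes 0.05 s, during which the arm holds its last target. There are 200 camera calls.

## Working session

There is one attempt and no reset: what is moved stays moved. The work goes in short steps, Python scripts to look and compute and a shell command to move; the robot and the scene stay as the last step left them, time stands still between calls to the robot, and variables do not carry over. Pictures are saved under pics/ and viewed, at most 12 in all, crops included, and the job is handed in when it is done.

```bash
mkdir -p pics; ls; python3 - <<'E'
from station import *
import cv2,numpy as np
o=get_obs();print({k:np.round(v,3) for k,v in o.items()})
for n in("scene","top"):
    c=get_calibration(n);print(n,np.round(c["intrinsics"],1).tolist(),np.round(c["world_from_camera"],3).tolist(),[k for k in c])
    cv2.imwrite(f"pics/{n}0.png",get_image(n)[:,:,::-1])
    for q in["holder_tall","holder_low","tall_knob","low_knob","tall_knob_grip","jar_center","squat_jar","bonsai_pot","mesh_square","chopstick"]:
        for d in cut_out(q,n)[:2]:print(q,round(d["confidence"],2),np.round(d["rect"],0))
E
```

```text
pics
{'t': np.float64(0.0), 'q': array([-1.407,  0.053,  1.614, -0.   ,  1.476, -0.119]), 'dq': array([-0.   , -0.   ,  0.   , -0.001, -0.001, -0.   ]), 'effort': array([-2.0000e-03, -3.9368e+01, -3.7018e+01, -0.0000e+00,  7.0000e-03,
        0.0000e+00]), 'tool_pos': array([ 0.174, -0.6  ,  0.23 ]), 'tool_rot': array([-3.108, -0.442,  0.   ]), 'contact_force': array([ 0.729, -0.637, -0.259]), 'wrist_torque': array([0.012, 0.033, 0.053]), 'grip_force': np.float64(0.0), 'opening': np.float64(0.085)}
scene [[376.4, 0.0, 318.0], [0.0, 376.4, 192.3], [0.0, 0.0, 1.0]] [[0.506, -0.514, 0.693, 1.271], [0.863, 0.304, -0.404, -0.436], [-0.003, 0.802, 0.597, 0.711], [0.0, 0.0, 0.0, 1.0]] ['intrinsics', 'world_from_camera']
holder_tall 0.71 [287. 221.  56.  80.]
holder_low 0.34 [297. 186.  25.  28.]
tall_knob 0.59 [280. 198.  27.  35.]
low_knob 0.7 [358. 189.  31.  28.]
low_knob 0.49 [253. 207.  37.  26.]
tall_knob_grip 0.6 [280. 199.  30.  32.]
jar_center 0.88 [193. 233.  31.  43.]
squat_jar 0.62 [297. 186.  21.  29.]
bonsai_pot 0.57 [395. 161.  31.  26.]
bonsai_pot 0.46 [356. 189.  32.  26.]

[... 200 characters left out ...]
, 0.44], [-1.0, -0.018, 0.018, -0.004], [0.016, 0.105, 0.994, 0.934], [0.0, 0.0, 0.0, 1.0]] ['intrinsics', 'world_from_camera']
holder_tall 0.75 [367. 189.  36.  69.]
holder_low 0.63 [276. 182.  37.  67.]
holder_low 0.4 [374. 255.  51.  50.]
tall_knob 0.64 [377. 188.  17.  68.]
low_knob 0.66 [273. 184.  18.  57.]
low_knob 0.52 [376. 254.  46.  50.]
tall_knob_grip 0.66 [462. 216.  45.  26.]
tall_knob_grip 0.27 [377. 251.  47.  44.]
jar_center 0.89 [462. 215.  41.  24.]
jar_center 0.69 [365. 189.  33.  70.]
squat_jar 0.91 [322. 252.  28.  26.]
bonsai_pot 0.83 [172. 240.  49.  47.]
mesh_square 0.82 [376. 255.  47.  52.]
mesh_square 0.35 [376. 189.  15.  64.]
chopstick 0.69 [255. 249.  12.  77.]
```

```bash
python3 - <<'E'
import cv2
a=cv2.imread("pics/top0.png")[130:300,130:510];cv2.imwrite("pics/topc.png",cv2.resize(a,None,fx=2.1,fy=2.1,interpolation=2))
a=cv2.imread("pics/scene0.png")[130:280,150:430];cv2.imwrite("pics/scenec.png",cv2.resize(a,None,fx=2.8,fy=2.8,interpolation=2))
E
```

```text
(no output)
```

View pics/topc.png

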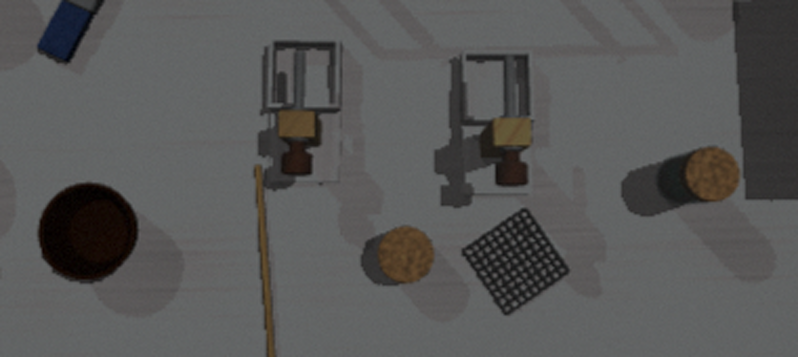

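View pics/scenec.png

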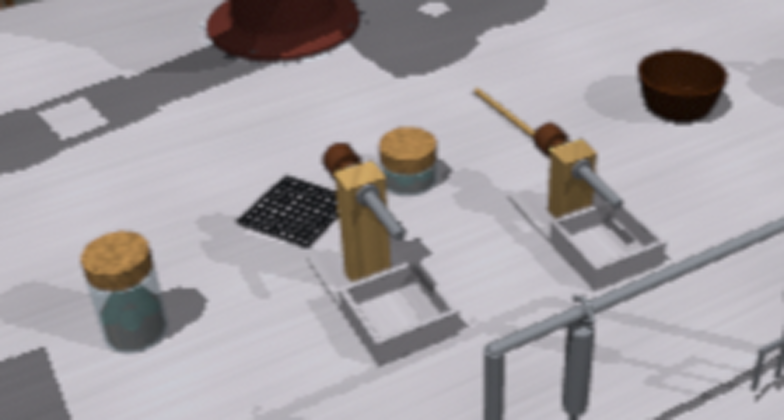

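The top view (crop 2.1x from (130,130)) shows the tall holder on the right, around px (367,189), with the jar at px (462,215) on the right. The low holder is on the left at (276,182), the pot is at far left, and the squat jar and mesh are in front. I'll zoom in to pick corners.

```bash
python3 - <<'E'
import cv2
a=cv2.imread("pics/top0.png")[145:235,335:415];b=cv2.imread("pics/scene0.png")[175:265,255:335]
for n,c in(("z1",a),("z2",b)):
    c=cv2.convertScaleAbs(cv2.resize(c,None,fx=6.5,fy=6.5,interpolation=cv2.INTER_CUBIC),alpha=1.8 if n=="z1" else 1.2);cv2.imwrite(f"pics/{n}.png",c)
E
```

```text
(no output)
```

View pics/z1.png

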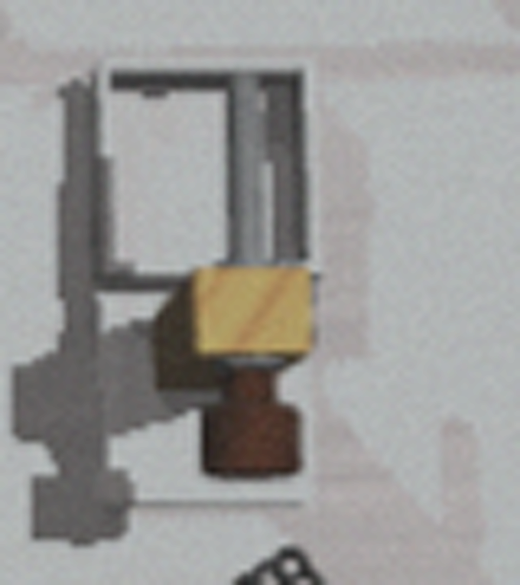

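View pics/z2.png

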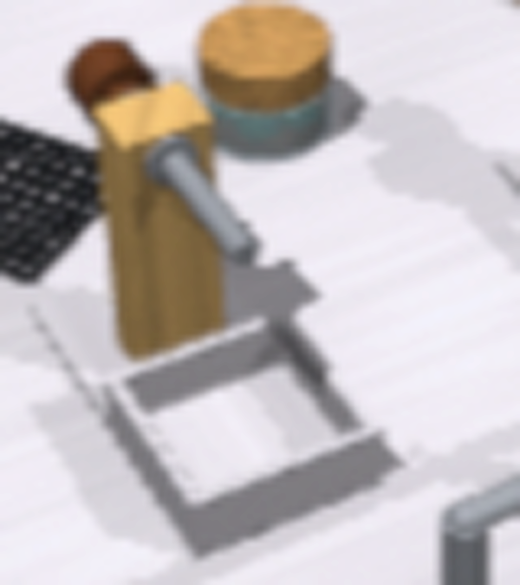

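z1 and z2 show the tall holder's post top and rim corners clearly. I'll fit its pose from these corners, and fit the jar from its mask.

```bash
cat > h.py <<'E'
from station import *
import numpy as np,cv2
from scipy.optimize import least_squares
from scipy.spatial.transform import Rotation as R
def proj(n,P):
    c=get_calibration(n);T=np.linalg.inv(c["world_from_camera"]);K=c["intrinsics"]
    p=np.atleast_2d(P)@T[:3,:3].T+T[:3,3];p=p*[1,-1,-1];p=p@np.array(K).T
    return p[:,:2]/p[:,2:]
def move(pos,yaw):
    "offset/twist to have TCP at pos, pointing down, tool y along holder's y (mod pi)"
    o=get_obs();R0=R.from_rotvec(o["tool_rot"])
    best=min((R.from_euler("z",yaw+k)*R.from_euler("x",np.pi) for k in(0,np.pi)),key=lambda r:(R0.inv()*r).magnitude())
    print("t",round(float(o["t"]),2),"offset",np.round(R0.inv().apply(np.array(pos)-o["tool_pos"]),4),"twist",np.round((R0.inv()*best).as_rotvec(True),2))
E
python3 - <<'E'
from h import *
H=[("top",(197,268),(-54,20,132)),("top",(312,268),(-54,-20,132)),("top",(313,354),(-84,-20,132)),("top",(197,352),(-84,20,132)),
("top",(99,62),(42,42,30)),("top",(313,62),(42,-42,30)),("top",(110,73),(37,37,30)),("top",(302,72),(37,-37,30)),
("scene",(212,120),(-54,20,132)),("scene",(118,150),(-54,-20,132)),("scene",(97,112),(-84,-20,132)),("scene",(182,85),(-84,20,132)),
("scene",(108,385),(-42,-42,30)),("scene",(275,314),(-42,42,30)),("scene",(383,433),(42,42,30)),("scene",(200,556),(42,-42,0)),("scene",(402,463),(42,42,0))]
off={"top":(335,145),"scene":(255,175)}
def run(sel):
    def f(v):
        r=[]
        for n,uv,P in H:
            if n not in sel: continue
            P=np.array(P)/1000;c,s=np.cos(v[2]),np.sin(v[2])
            w=[v[0]+c*P[0]-s*P[1],v[1]+s*P[0]+c*P[1],P[2]]
            r+=list(proj(n,w)[0]-((np.array(uv)+.5)/6.5-.5+off[n]))
        return np.array(r)
    s=least_squares(f,[.5,-.1,0]);print(sel,np.round(s.x,4),np.round(s.fun,1).reshape(-1,2).tolist())
for s in(["top"],["scene"],["top","scene"]):run(s)
# jar
a=np.linspace(0,2*np.pi,60)
M={}
for n in("top","scene"):
    d=cut_out("jar_center",n)[0];print(n,d["rect"]);M[n]=d["region"]
def box(n,v):
    P=np.array([[v[0]+.03*np.cos(t),v[1]+.03*np.sin(t),z] for t in a for z in(0,.1)]);p=proj(n,P);return np.r_[p.min(0),p.max(0)]
def mb(n):
    r,c=np.where(M[n]);return np.array([c.min()-.5,r.min()-.5,c.max()+.5,r.max()+.5])
for s in(["top"],["scene"],["top","scene"]):
    q=least_squares(lambda v:np.concatenate([box(n,v)-mb(n) for n in s]),[.4,-.3]);print(s,np.round(q.x,4),np.round(q.fun,1))
E
```

```text
['top'] [ 0.6115 -0.1328 -0.0103] [[-0.4, 0.0], [0.1, -0.1], [0.3, 0.2], [-0.1, 0.7], [-0.3, -0.3], [0.4, -0.5], [0.0, -0.1], [0.1, -0.1]]
['scene'] [ 0.6139 -0.131   0.0294] [[0.1, -0.5], [0.6, -0.1], [-1.4, -0.2], [-0.7, -0.9], [-0.4, -0.6], [1.5, -0.9], [1.0, -1.0], [1.1, 0.9], [-1.8, 2.6]]
['top', 'scene'] [ 0.6123 -0.132   0.0039] [[-0.5, -0.2], [0.0, -0.6], [0.4, -0.2], [0.0, 0.5], [-0.9, -0.4], [-0.2, -1.0], [-0.5, -0.1], [-0.4, -0.6], [0.1, -0.8], [0.4, -0.6], [-1.3, -0.8], [-0.5, -1.2], [-0.8, -1.2], [1.4, -1.0], [0.2, -0.9], [-0.1, 0.6], [-2.6, 2.8]]
top [462.2, 215.1, 40.9, 24.3]
scene [193.1, 232.7, 30.8, 42.8]
['top'] [ 0.4979 -0.3522] [-0.5 -0.5  0.5  0.5]
['scene'] [ 0.4978 -0.3504] [ 0.  -0.9 -0.   0.8]
['top', 'scene'] [ 0.4979 -0.3513] [-0.9 -0.5  0.1  0.5 -0.4 -0.8 -0.3  1. ]
```

```bash
python3 -c "
from h import *
move([.500,-.132,.23],-.007)"
```

```text
t 1.2 offset [ 0.4433 -0.3587  0.0013] twist [ 0.   0.  16.6]
```

```bash
python3 -m crank '[{"offset":[0.06,-0.05,0],"twist":[0,0,2]},{"offset":[0.12,-0.1,0],"twist":[0,0,4]},{"offset":[0.17,-0.14,0],"twist":[0,0,6]},{"offset":[0.22,-0.18,0],"twist":[0,0,8]},{"offset":[0.27,-0.22,0],"twist":[0,0,10]},{"offset":[0.32,-0.26,0],"twist":[0,0,12]},{"offset":[0.37,-0.3,0],"twist":[0,0,14]},{"offset":[0.42,-0.34,0],"twist":[0,0,16]},{"offset":[0.443,-0.359,0.001],"twist":[0,0,16.6]},{"offset":[0.443,-0.359,0.001],"twist":[0,0,16.6]},{"offset":[0.443,-0.359,0.001],"twist":[0,0,16.6]}]' 1
python3 - <<'E'
from h import *
o=get_obs();print(np.round(o["tool_pos"],4),np.round(o["tool_rot"],3))
im=get_image("wrist");c=get_calibration("wrist");print({k:np.round(v,3).tolist() for k,v in c.items()})
T=np.eye(4);T[:3,:3]=R.from_rotvec(o["tool_rot"]).as_matrix();T[:3,3]=o["tool_pos"]
W=T@c["tool_from_camera"];K=np.array(c["intrinsics"])
def wp(P):
    p=(np.array(P)-W[:3,3])@W[:3,:3]*[1,-1,-1];th=np.arctan2(np.hypot(p[0],p[1]),p[2]);ph=np.arctan2(p[1],p[0])
    return K[:2,2]+K[0,0]*th*np.array([np.cos(ph),np.sin(ph)])
v=[.612,-.1325,-.007]
im=im.copy();c_,s_=np.cos(v[2]),np.sin(v[2])
for P in[(-54,20,132),(-54,-20,132),(-84,-20,132),(-84,20,132),(42,42,30),(42,-42,30),(-42,-42,30),(-42,42,30),(-124,17,118),(-124,-17,118),(-100,17,118),(-100,-17,118)]:
    P=np.array(P)/1000;u=wp([v[0]+c_*P[0]-s_*P[1],v[1]+s_*P[0]+c_*P[1],P[2]]);print(np.round(u,1));cv2.circle(im,tuple(int(round(x)) for x in u),2,(255,0,0),-1)
cv2.imwrite("pics/w1.png",im[:,:,::-1])
E
```

```text
t: 2.58
tool_pos: [0.4996, -0.1316, 0.2303]
tool_rot: [3.141, -0.009, -0.001]
contact_force: [0.5, 0.5, -0.3]
opening: 0.0858
grip_force: 0.0
[ 0.4996 -0.1316  0.2303] [ 3.141e+00 -9.000e-03 -1.000e-03]
{'intrinsics': [[309.707, 0.0, 316.977], [0.0, 309.707, 197.632], [0.0, 0.0, 1.0]], 'tool_from_camera': [[0.001, 0.953, 0.304, 0.079], [1.0, -0.001, -0.001, -0.001], [-0.001, 0.304, -0.953, -0.143], [0.0, 0.0, 0.0, 1.0]]}
[292.1 128. ]
[343.7 128.2]
[343.  165.8]
[292.6 165.7]
[279.1  35.2]
[356.3  35.4]
[355.8 109.9]
[279.2 109.7]
[298.1 207.3]
[337.1 207.4]
[297.7 180.7]
[337.7 180.8]
```

View pics/w1.png

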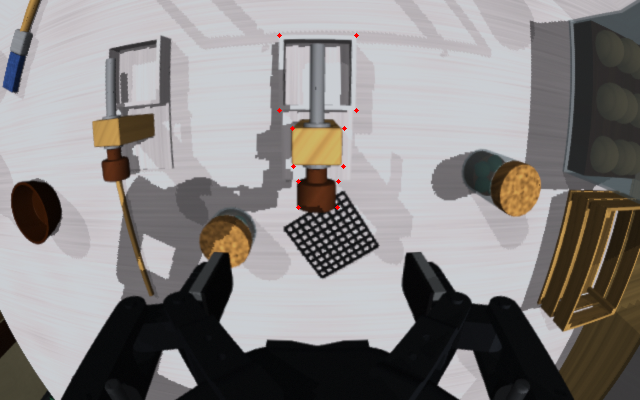

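The reprojected holder corners fall within about 1 px of the picture: post top at cols 292-343, rows 127-165, knob at (317,194). The gripper is centred, so I'll descend onto the knob.

```bash
python3 -m crank '[{"offset":[0,0,0.04]},{"offset":[0,0,0.08]},{"offset":[0,0,0.115]},{"offset":[0,0,0.133]},{"offset":[0,0,0.133]}]' || python3 -m crank '[{"offset":[0,0,0.04],"twist":[0,0,0]},{"offset":[0,0,0.08],"twist":[0,0,0]},{"offset":[0,0,0.115],"twist":[0,0,0]},{"offset":[0,0,0.133],"twist":[0,0,0]},{"offset":[0,0,0.133],"twist":[0,0,0]}]'
python3 -m crank '[{"offset":[0,0,0],"twist":[0,0,0]},{"offset":[0,0,0],"twist":[0,0,0]},{"offset":[0,0,0],"twist":[0,0,0]},{"offset":[0,0,0],"twist":[0,0,0]},{"offset":[0,0,0],"twist":[0,0,0]},{"offset":[0,0,0],"twist":[0,0,0]},{"offset":[0,0,0],"twist":[0,0,0]},{"offset":[0,0,0],"twist":[0,0,0]}]' 0 50
```

```text
t: 3.25
tool_pos: [0.4985, -0.1325, 0.0963]
tool_rot: [-3.141, 0.014, 0.004]
contact_force: [0.7, -0.1, 0.6]
opening: 0.0856
grip_force: 0.0
t: 4.25
tool_pos: [0.5004, -0.1309, 0.099]
tool_rot: [-3.14, 0.011, -0.003]
contact_force: [-0.9, 3.6, 5.2]
opening: 0.0327
grip_force: 49.2invalid input at $[0]: expected keys offset, twist
```

```bash
python3 - <<'E'
from station import *
import cv2
cv2.imwrite("pics/top1.png",cv2.resize(get_image("top")[100:400,240:640,::-1],None,fx=2,fy=2))
E
```

```text
(no output)
```

View pics/top1.png

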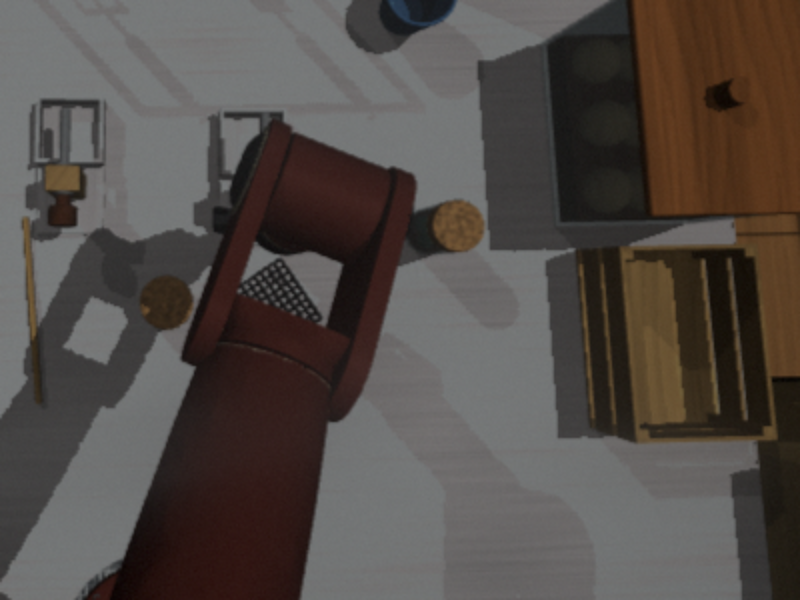

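Knob held at opening 33 mm. The crate and box stand well clear of the jar, at crop x>550 against the jar at (458,225). Now the pull.

```bash
python3 -m crank '[{"offset":[-0.004,0,0],"twist":[0,0,0]},{"offset":[-0.01,0,0],"twist":[0,0,0]},{"offset":[-0.016,0,0],"twist":[0,0,0]},{"offset":[-0.022,0,0],"twist":[0,0,0]},{"offset":[-0.028,0,0],"twist":[0,0,0]},{"offset":[-0.034,0,0],"twist":[0,0,0]},{"offset":[-0.04,0,0],"twist":[0,0,0]},{"offset":[-0.046,0,0],"twist":[0,0,0]},{"offset":[-0.052,0,0],"twist":[0,0,0]},{"offset":[-0.057,0,0],"twist":[0,0,0]},{"offset":[-0.061,0,0],"twist":[0,0,0]},{"offset":[-0.062,0,0],"twist":[0,0,0]},{"offset":[-0.062,0,0],"twist":[0,0,0]}]'
```

```text
t: 5.92
tool_pos: [0.4404, -0.1302, 0.0991]
tool_rot: [-3.139, 0.012, -0.013]
contact_force: [7.5, 6.8, 2.1]
opening: 0.0327
grip_force: 50.1
```

```bash
python3 -m crank '[{"offset":[-0.061,0,0],"twist":[0,0,0]},{"offset":[-0.061,0,0],"twist":[0,0,0]}]' >/dev/null 2>&1; python3 -c "
from station import *;print(get_obs()['tool_pos'])"
```

```text
[ 0.37376106 -0.12986581  0.09587532]
```

I made a mistake there: rows are relative to where each call starts, so the arm went another 61 mm and slid off the knob at its outer stop. I'll check what state that left.

```bash
python3 - <<'E'
from h import *
o=get_obs();print({k:np.round(v,3) for k,v in o.items()})
im=get_image("wrist");sc=get_image("scene")
c=np.vstack([cv2.resize(im[20:240,200:480],(700,550))[:300],cv2.resize(sc[170:270,220:420],(700,350))[:300]])
cv2.imwrite("pics/chk.png",c[:,:,::-1])
E
```

```text
{'t': np.float64(6.175), 'q': array([-5.220e-01, -4.220e-01,  2.257e+00, -1.000e-03,  1.308e+00,
        1.056e+00]), 'dq': array([ 0.009,  0.071, -0.088,  0.004, -0.04 ,  0.016]), 'effort': array([-1.0600e-01, -1.8789e+01, -3.4945e+01, -2.0000e-02,  1.8900e-01,
       -1.0900e-01]), 'tool_pos': array([ 0.374, -0.13 ,  0.096]), 'tool_rot': array([-3.141e+00,  1.200e-02,  3.000e-03]), 'contact_force': array([ 0.453, -0.009,  0.666]), 'wrist_torque': array([ 0.092, -0.006, -0.038]), 'grip_force': np.float64(0.0), 'opening': np.float64(0.002)}
```

View pics/chk.png

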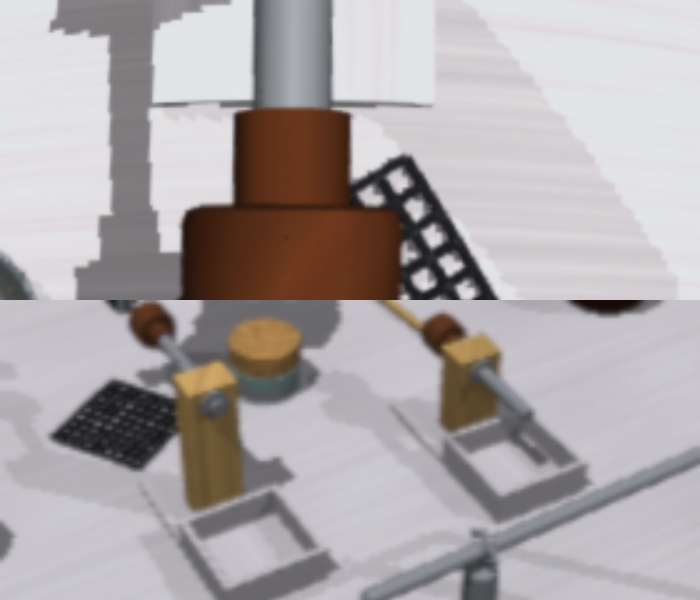

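No harm done: the knob is fully drawn (bar flush with the post at crop (213,403)), nothing else moved, and the gripper is free. I'll rise, open and go over the jar.

```bash
python3 -m crank '[{"offset":[0,0,-0.05],"twist":[0,0,0]},{"offset":[0,0,-0.1],"twist":[0,0,0]},{"offset":[0.02,0.03,-0.134],"twist":[0,0,0]},{"offset":[0.04,0.07,-0.134],"twist":[0,0,0]},{"offset":[0.06,0.11,-0.134],"twist":[0,0,0]},{"offset":[0.08,0.15,-0.134],"twist":[0,0,0]},{"offset":[0.1,0.19,-0.134],"twist":[0,0,0]},{"offset":[0.124,0.22,-0.134],"twist":[0,0,0]},{"offset":[0.124,0.22,-0.134],"twist":[0,0,0]},{"offset":[0.124,0.22,-0.134],"twist":[0,0,0]}]' 1
python3 - <<'E'
from h import *
o=get_obs();print(np.round(o["tool_pos"],4),np.round(o["tool_rot"],3))
im=get_image("wrist");c=get_calibration("wrist")
T=np.eye(4);T[:3,:3]=R.from_rotvec(o["tool_rot"]).as_matrix();T[:3,3]=o["tool_pos"]
W=T@c["tool_from_camera"];K=np.array(c["intrinsics"])
m=im.astype(int);hsv=cv2.cvtColor(im,cv2.COLOR_RGB2HSV)
lid=(hsv[:,:,0]>8)&(hsv[:,:,0]<25)&(hsv[:,:,1]>90)
d=cut_out("jar_center","wrist");print([(round(x["confidence"],2),np.round(x["rect"],1)) for x in d][:2])
def wp(P):
    p=(np.array(P)-W[:3,3])@W[:3,:3]*[1,-1,-1];th=np.arctan2(np.hypot(p[:,0],p[:,1]),p[:,2]);ph=np.arctan2(p[:,1],p[:,0])
    return K[:2,2]+K[0,0]*th[:,None]*np.c_[np.cos(ph),np.sin(ph)]
a=np.linspace(0,2*np.pi,90)
def f(v):
    P=np.array([[v[0]+.03*np.cos(t),v[1]+.03*np.sin(t),z] for t in a for z in(0,.1)]);p=wp(P);return np.r_[p.min(0),p.max(0)]
r,cc=np.where(d[0]["region"]);b=np.array([cc.min()-.5,r.min()-.5,cc.max()+.5,r.max()+.5])
q=least_squares(lambda v:f(v)-b,[.498,-.351]);print(np.round(q.x,4),q.fun)
im=im.copy();cv2.polylines(im,[wp(np.c_[q.x[0]+.03*np.cos(a),q.x[1]+.03*np.sin(a),a*0+.1]).round().astype(int)],True,(255,0,0))
cv2.imwrite("pics/w2.png",im[:,:,::-1])
move([q.x[0],q.x[1],.066],-.007)
E
```

```text
t: 7.52
tool_pos: [0.4996, -0.3519, 0.2309]
tool_rot: [-3.141, 0.01, 0.001]
contact_force: [-0.1, -0.7, -0.3]
opening: 0.0856
grip_force: 0.0
[ 0.4996 -0.3519  0.2309] [-3.141e+00  1.000e-02  1.000e-03]
[(0.56, array([318.7, 185.7,  65.4,  74.6]))]
[ 0.4975 -0.3513] [-0.98186041 -1.81158601  0.9815937   1.58291699]
t 7.62 offset [-0.0017  0.      0.1654] twist [0.   0.   0.04]
```

View pics/w2.png

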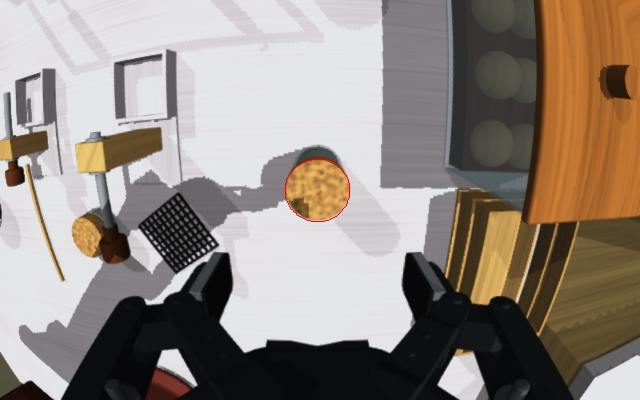

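The lid outline fits at (318,190), centred between the fingers. Nothing else is near, so I'll descend and grip.

```bash
python3 -m crank '[{"offset":[-0.002,0,0.05],"twist":[0,0,0]},{"offset":[-0.002,0,0.1],"twist":[0,0,0]},{"offset":[-0.002,0,0.14],"twist":[0,0,0]},{"offset":[-0.002,0,0.16],"twist":[0,0,0]},{"offset":[-0.002,0,0.165],"twist":[0,0,0]},{"offset":[-0.002,0,0.165],"twist":[0,0,0]},{"offset":[-0.002,0,0.165],"twist":[0,0,0]}]'
python3 -m crank '[{"offset":[0,0,0],"twist":[0,0,0]},{"offset":[0,0,0],"twist":[0,0,0]},{"offset":[0,0,0],"twist":[0,0,0]},{"offset":[0,0,0],"twist":[0,0,0]},{"offset":[0,0,0],"twist":[0,0,0]},{"offset":[0,0,0],"twist":[0,0,0]},{"offset":[0,0,0],"twist":[0,0,0]}]' 0 40
```

```text
t: 8.5
tool_pos: [0.4983, -0.3528, 0.0686]
tool_rot: [3.139, -0.011, 0.004]
contact_force: [0.4, -1.5, -0.7]
opening: 0.0853
grip_force: 0.0
t: 9.38
tool_pos: [0.4977, -0.3521, 0.0676]
tool_rot: [3.141, -0.011, 0.002]
contact_force: [-0.5, 1.8, 5.3]
opening: 0.0591
grip_force: 44.0
```

```bash
python3 -m crank '[{"offset":[0,0,-0.01],"twist":[0,0,0]},{"offset":[0,0,-0.03],"twist":[0,0,0]},{"offset":[0.01,0,-0.06],"twist":[0,0,0]},{"offset":[0.04,0,-0.08],"twist":[0,0,0]},{"offset":[0.07,-0.01,-0.08],"twist":[0,0,0]},{"offset":[0.1,-0.04,-0.08],"twist":[0,0,0]},{"offset":[0.113,-0.075,-0.08],"twist":[0,0,0]},{"offset":[0.113,-0.115,-0.08],"twist":[0,0,0]},{"offset":[0.113,-0.155,-0.08],"twist":[0,0,0]},{"offset":[0.113,-0.19,-0.08],"twist":[0,0,0]},{"offset":[0.113,-0.212,-0.08],"twist":[0,0,0]},{"offset":[0.113,-0.22,-0.08],"twist":[0,0,0]},{"offset":[0.113,-0.22,-0.08],"twist":[0,0,0]},{"offset":[0.113,-0.22,-0.08],"twist":[0,0,0]}]'
python3 - <<'E'
from h import *
o=get_obs();print(np.round(o["tool_pos"],4),np.round(o["tool_rot"],4),o["opening"])
sc=get_image("scene");im=get_image("wrist")
c=np.hstack([cv2.resize(sc[150:280,230:360],(390,390)),cv2.resize(im[0:260,190:450],(390,390))])
cv2.imwrite("pics/chk2.png",c[:,:,::-1])
move([.612,-.1325,.0735],-.006)
E
```

```text
t: 11.12
tool_pos: [0.6117, -0.1337, 0.1464]
tool_rot: [3.141, -0.013, 0.0]
contact_force: [0.6, 0.0, -4.3]
opening: 0.0589
grip_force: 44.2
[ 0.6117 -0.1337  0.1464] [ 3.141e+00 -1.260e-02  2.000e-04] 0.05887481807170868
t 11.22 offset [ 0.0004 -0.0011  0.0728] twist [ 0.01  0.   -0.12]
```

View pics/chk2.png

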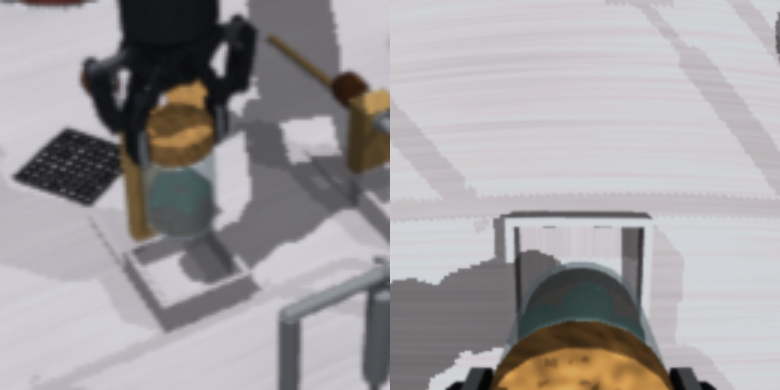

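The jar hangs upright and centred over the tray. Lowering it gently.

```bash
python3 -m crank '[{"offset":[0,-0.001,0.015],"twist":[0,0,0]},{"offset":[0,-0.001,0.03],"twist":[0,0,0]},{"offset":[0,-0.001,0.045],"twist":[0,0,0]},{"offset":[0,-0.001,0.057],"twist":[0,0,0]},{"offset":[0,-0.001,0.064],"twist":[0,0,0]},{"offset":[0,-0.001,0.067],"twist":[0,0,0]},{"offset":[0,-0.001,0.069],"twist":[0,0,0]},{"offset":[0,-0.001,0.07],"twist":[0,0,0]},{"offset":[0,-0.001,0.07],"twist":[0,0,0]}]'
python3 -m crank '[{"offset":[0,0,0.001],"twist":[0,0,0]},{"offset":[0,0,0.0015],"twist":[0,0,0]},{"offset":[0,0,0.002],"twist":[0,0,0]},{"offset":[0,0,0.002],"twist":[0,0,0]}]'
```

```text
t: 12.35
tool_pos: [0.6118, -0.1317, 0.0766]
tool_rot: [3.141, -0.011, 0.001]
contact_force: [0.3, 0.2, -3.9]
opening: 0.0588
grip_force: 44.3
t: 12.85
tool_pos: [0.6116, -0.1315, 0.0742]
tool_rot: [-3.142, 0.011, 0.0]
contact_force: [0.2, 0.4, -3.9]
opening: 0.0592
grip_force: 44.3
```

Weight still carried (about -3.9 N), so I'll keep creeping down.

```bash
python3 -m crank '[{"offset":[0,0,0.0005],"twist":[0,0,0]},{"offset":[0,0,0.001],"twist":[0,0,0]},{"offset":[0,0,0.001],"twist":[0,0,0]}]';python3 -m crank '[{"offset":[0,0,0.0005],"twist":[0,0,0]},{"offset":[0,0,0.001],"twist":[0,0,0]},{"offset":[0,0,0.001],"twist":[0,0,0]}]'
```

```text
t: 13.22
tool_pos: [0.6116, -0.1316, 0.0732]
tool_rot: [-3.142, 0.011, 0.0]
contact_force: [-0.9, -1.0, -3.4]
opening: 0.0591
grip_force: 44.3
t: 13.6
tool_pos: [0.6118, -0.1316, 0.0727]
tool_rot: [3.142, -0.011, 0.0]
contact_force: [-0.5, 0.4, -1.2]
opening: 0.0591
grip_force: 44.5
```

```bash
python3 -m crank '[{"offset":[0,0,0.0005],"twist":[0,0,0]},{"offset":[0,0,0.0005],"twist":[0,0,0]}]';python3 -m crank '[{"offset":[0,0,0],"twist":[0,0,0]},{"offset":[0,0,0],"twist":[0,0,0]},{"offset":[0,0,0],"twist":[0,0,0]},{"offset":[0,0,0],"twist":[0,0,0]},{"offset":[0,0,0],"twist":[0,0,0]}]' 1 
python3 -m crank '[{"offset":[0,0,-0.01],"twist":[0,0,0]},{"offset":[0,0,-0.03],"twist":[0,0,0]},{"offset":[0,0,-0.06],"twist":[0,0,0]},{"offset":[0,0,-0.11],"twist":[0,0,0]},{"offset":[0,0,-0.157],"twist":[0,0,0]},{"offset":[0,0,-0.157],"twist":[0,0,0]}]'
python3 -c "
from h import *
move([.440,-.1310,.23],-.006)"
```

```text
t: 13.85
tool_pos: [0.6119, -0.1316, 0.0727]
tool_rot: [3.141, -0.011, 0.001]
contact_force: [-2.3, 1.2, 3.0]
opening: 0.059
grip_force: 44.7
t: 14.48
tool_pos: [0.6116, -0.1316, 0.0718]
tool_rot: [-3.142, 0.011, -0.0]
contact_force: [-0.4, -0.0, 0.2]
opening: 0.0852
grip_force: 0.0
t: 15.22
tool_pos: [0.6147, -0.1326, 0.2374]
tool_rot: [3.137, -0.011, 0.019]
contact_force: [-0.5, 1.2, 0.5]
opening: 0.0853
grip_force: 0.0
t 15.22 offset [-0.1748 -0.0004  0.0052] twist [ 0.24 -0.71 -0.05]
```

```bash
python3 -m crank '[{"offset":[-0.04,0,0],"twist":[0,0,0]},{"offset":[-0.08,0,0],"twist":[0,0,0]},{"offset":[-0.12,0,0],"twist":[0,0,0]},{"offset":[-0.16,0,0],"twist":[0,0,0]},{"offset":[-0.172,0,0],"twist":[0,0,0]},{"offset":[-0.172,0,0],"twist":[0,0,0]},{"offset":[-0.172,0,0],"twist":[0,0,0]}]'
python3 - <<'E'
from h import *
move([.440,-.131,.097],-.006)
sc=get_image("scene");im=get_image("wrist")
c=np.hstack([cv2.resize(sc[150:280,230:360],(390,390)),cv2.resize(im[0:260,190:450],(390,390))])
cv2.imwrite("pics/chk3.png",c[:,:,::-1])
E
```

```text
t: 16.1
tool_pos: [0.4404, -0.1305, 0.2291]
tool_rot: [3.142, -0.01, 0.001]
contact_force: [0.1, 0.9, -0.5]
opening: 0.085
grip_force: 0.0
t 16.1 offset [-0.0005  0.0005  0.1321] twist [ 0.   -0.03 -0.04]
```

View pics/chk3.png

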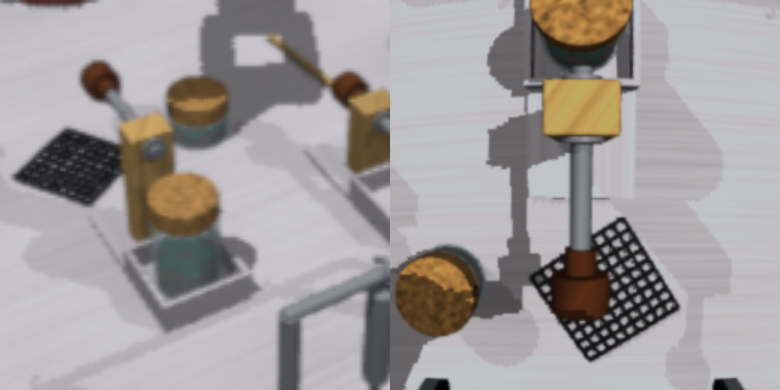

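The jar stands upright in the tray and the knob is still drawn, centred below the gripper. I'll descend and grip it.

```bash
python3 -m crank '[{"offset":[0,0,0.04],"twist":[0,0,0]},{"offset":[0,0,0.08],"twist":[0,0,0]},{"offset":[0,0,0.115],"twist":[0,0,0]},{"offset":[0,0,0.131],"twist":[0,0,0]},{"offset":[0,0,0.131],"twist":[0,0,0]},{"offset":[0,0,0.131],"twist":[0,0,0]}]'
python3 -m crank '[{"offset":[0,0,0],"twist":[0,0,0]},{"offset":[0,0,0],"twist":[0,0,0]},{"offset":[0,0,0],"twist":[0,0,0]},{"offset":[0,0,0],"twist":[0,0,0]},{"offset":[0,0,0],"twist":[0,0,0]},{"offset":[0,0,0],"twist":[0,0,0]},{"offset":[0,0,0],"twist":[0,0,0]},{"offset":[0,0,0],"twist":[0,0,0]}]' 0 50
```

```text
t: 16.95
tool_pos: [0.4409, -0.1309, 0.0995]
tool_rot: [3.14, -0.011, 0.004]
contact_force: [0.1, -0.2, -0.3]
opening: 0.0857
grip_force: 0.0
t: 17.95
tool_pos: [0.4399, -0.1301, 0.0986]
tool_rot: [-3.141, 0.011, -0.001]
contact_force: [-1.8, 3.1, 5.6]
opening: 0.0327
grip_force: 49.4
```

```bash
python3 -m crank '[{"offset":[0.004,0,0],"twist":[0,0,0]},{"offset":[0.01,0,0],"twist":[0,0,0]},{"offset":[0.016,0,0],"twist":[0,0,0]},{"offset":[0.022,0,0],"twist":[0,0,0]},{"offset":[0.028,0,0],"twist":[0,0,0]},{"offset":[0.034,0,0],"twist":[0,0,0]},{"offset":[0.04,0,0],"twist":[0,0,0]},{"offset":[0.046,0,0],"twist":[0,0,0]},{"offset":[0.052,0,0],"twist":[0,0,0]},{"offset":[0.057,0,0],"twist":[0,0,0]},{"offset":[0.06,0,0],"twist":[0,0,0]},{"offset":[0.062,0,0],"twist":[0,0,0]},{"offset":[0.062,0,0],"twist":[0,0,0]}]'
```

```text
t: 19.58
tool_pos: [0.4994, -0.1309, 0.0984]
tool_rot: [-3.141, 0.011, 0.011]
contact_force: [-11.8, 2.1, 12.8]
opening: 0.0327
grip_force: 50.1
```

It's home against the stop (12 N reaction). Release, rise and check.

```bash
python3 -m crank '[{"offset":[0,0,0],"twist":[0,0,0]},{"offset":[0,0,0],"twist":[0,0,0]},{"offset":[0,0,0],"twist":[0,0,0]},{"offset":[0,0,0],"twist":[0,0,0]},{"offset":[0,0,0],"twist":[0,0,0]},{"offset":[0,0,0],"twist":[0,0,0]}]' 1
python3 -m crank '[{"offset":[0,0,-0.02],"twist":[0,0,0]},{"offset":[0,0,-0.06],"twist":[0,0,0]},{"offset":[0,0,-0.1],"twist":[0,0,0]},{"offset":[0,0,-0.13],"twist":[0,0,0]},{"offset":[-0.04,0,-0.15],"twist":[0,0,0]},{"offset":[-0.08,0,-0.15],"twist":[0,0,0]},{"offset":[-0.08,0,-0.15],"twist":[0,0,0]},{"offset":[-0.08,0,-0.15],"twist":[0,0,0]}]'
python3 - <<'E'
from h import *
sc=get_image("scene");im=get_image("wrist")
c=np.hstack([cv2.resize(sc[130:290,180:420],(480,320)),cv2.resize(im[0:260,190:450],(320,320))])
cv2.imwrite("pics/chk4.png",c[:,:,::-1])
E
```

```text
t: 20.32
tool_pos: [0.5017, -0.1308, 0.0978]
tool_rot: [-3.142, 0.011, -0.0]
contact_force: [0.7, -0.4, -0.1]
opening: 0.0854
grip_force: 0.0
t: 21.32
tool_pos: [0.4219, -0.1303, 0.2479]
tool_rot: [3.141, -0.011, 0.001]
contact_force: [0.2, -0.4, -0.1]
opening: 0.0853
grip_force: 0.0
```

View pics/chk4.png

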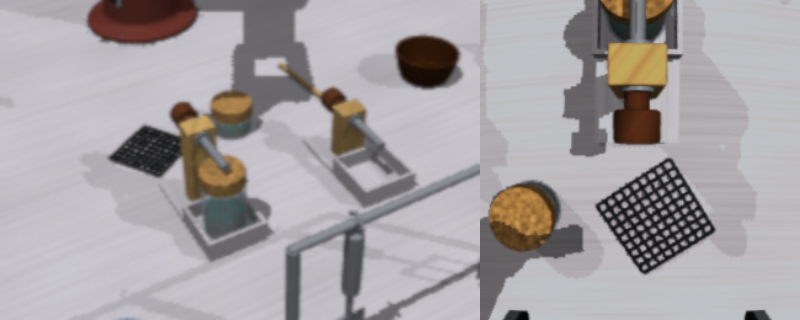

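The bar lies over the lid at crop (215,160), the knob neck meets the post, and the other things are unmoved. Handing in.

```bash
python3 -c "
from station import *;print(finish_job())"
```

```text
the job is handed in; nothing more can be done
None
```

The tall jar stands upright in the higher holder's tray with the knob pushed home and the bar over its lid, and the other things show no movement; one mistyped move slid the gripper off the knob while it was at its outer stop, with no visible harm, and I handed the job in at about 21 s.

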